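# Pack spare saw flanges, alternately boss up and boss down

## Task

The blue tray on the workbench takes three aluminium hat-shaped flanges in one row if they lie alternately up and down; one already sits boss up at one end and should stay there. Put the aluminium flange that lies boss up flat at the empty end of the tray, then lower the one that lies boss down, just as it is, into the middle so that its boss stands on the tray floor between the other two and its brim lies over theirs. The dark steel flange and the wooden knob do not belong in the tray.

Things in the scene. Friction and masses are not known exactly. Their poses are not given: they have to be found in the camera images.
- tray: blue shallow tray, fixed, inside 80 mm (its x) by 168 mm (its y, the row), floor 6 mm thick, lip 14 mm above the bench. Origin: centre of its underside, on the bench; z up. Seats at x = 0: y = +50 mm (taken), y = 0 (middle, boss-down flange), y = -50 mm (empty end, boss-up flange). At the middle, fingers gripping a brim clear the neighbours if they close along the tray's x
- loaded_center (a point): aluminium hat-shaped flange: round disc (brim) 58 mm across, 14 mm thick, with a round boss 24 mm across and 20 mm high on one face; 34 mm high in all, 130 g. Already in the tray, loose, boss up, at its y = +50 mm end. The point is its centre, half-way up (17 mm above its underside); z up
- up_center (a point): aluminium hat-shaped flange: round disc (brim) 58 mm across, 14 mm thick, with a round boss 24 mm across and 20 mm high on one face; 34 mm high in all, 130 g. Lies loose on the bench, boss up; grip it by the boss (its upper 20 mm). The point is its centre, half-way up (17 mm above the bench), z up
- down_center (a point): aluminium hat-shaped flange: round disc (brim) 58 mm across, 14 mm thick, with a round boss 24 mm across and 20 mm high on one face; 34 mm high in all, 130 g. Stands loose on the bench on its boss, brim up; grip it across the brim (its upper 14 mm). The point is its centre, half-way up (17 mm above the bench); z up as it stands, and still up when seated
Things that resemble listed ones, but are neither listed nor needed, are in the scene too. What is shaped like the part that bears down_center but red is not meant.

How it is judged:
By the outcome, as a careful person would: the job done as asked, in the order asked, and still so for the second after the job is handed in, with the robot touching nothing.
It also fails if it takes over 58 s, if anything falls off the work surface, if the arm or the gripper's body presses on something with over 40 N, if the wrist force passes 120 N, or if a joint passes its speed limit or range.

## Robot

A 6-joint arm with a two-finger parallel gripper is mounted at the origin on the work surface. World frame = base frame: x ahead of the robot, y to its left, z up, the work surface at z = 0. Lengths are in mm, angles in rad, forces in N, time in s.
With the tool pointing down it reaches from about 300 to 775 mm from the base axis. Payload 14.6 kg.
Tool frame: the origin (TCP) lies at the very end of the fingers, on their centre line; the grasp point (between the pads) lies 19 mm behind it; z points along the fingers, y is the line along which they close (so a half turn about z gives the same grasp; the last joint's range is limited). The gripper opens to 94 mm and grips with 3 to 60 N. Pads are 16 mm wide; open, the fingers measure 119 mm over their backs; the gripper's body (75 mm by 177 mm) begins 78 mm behind the grasp point.
Start: joints at [1.093, 0.3, 1.521, -0, 1.321, -0.067], TCP at [219.635, 504.232, 205.446] pointing down, gripper open.
Joint ranges: [-3.03, 3.03], [-0.79, 2.21], [0.23, 2.52], [-1.04, 4.18], [0, 3.07], [-2.55, 2.55]. Speed limits (rad/s): [2.22, 2.22, 2.57, 3.14, 3.14, 3.14].

## Interface

Orientations are given as [roll, pitch, yaw] about the fixed x, y, z axes, in that order (R = Rz(yaw) Ry(pitch) Rx(roll)).
In Python, from cell import manip, camera, get_calibration gives the robot as it stands. The module is installed in compiled form; this text tells all that it offers.
- The arm moves only by the tool jog_arm, never from a script. Its argument "plan" is one flat list of numbers, 6 for each row, row after row: the shift along the world's x, y, z in m, then the turn, a rotation vector about the world's x, y, z in degrees. A call has 1 to 20 rows; each row is the pose to reach, as a shift and turn from the pose commanded when the call began; what a row does not reach only later rows make up. A row lasts 1/10 s, in which the tool goes at most 50 mm and 8.59 degrees, less where a joint would pass 70% of its speed; a pose out of reach is approached as far as the arm can. A call with a gripper value outside its range is refused whole. "claw" is the finger opening in m, from 0 to 0.094, set as the call begins (left out, the last holds). The fingers move at their own pace and stop on an object; "force" is the grip in N (left out, the last holds). Time passes only in rows, so rows that repeat a pose let the fingers close. It gives the time, the measured TCP pose, the force, the opening and the grip force at its end, in the units of the state.
- manip.read_state(): the state, without advancing time (a new reading comes with each control period).
- camera(name): name is "scene" or "side" or "wrist"; returns (picture, depth): 480x640x3 uint8, red, green, blue; 480x640 float32, mm along the optical axis (not along the pixel's ray), 0 where there is no reading.
- get_calibration(name): a dict with "fx", "fy", "cx", "cy" (pixels), "origin" and "attitude" of the camera in the world. Camera axes: x right, y down, z forward; pixel columns grow to the right and rows downward; lengths in mm; the calibration is good to about 2 mm. A picture is of the moment at which its call begins: read the wrist's pose just before it. get_calibration takes no time and is no camera call; for the wrist camera it gives the pose at the moment of the call.
- manip.sign_off(): hands the job in; it is judged then, once.
The state is a dict: "clock": time; "joints": joint angles; "qd": joint speeds; "effort": joint torques, N m; "eef_pos": TCP position; "eef_rot": TCP orientation; "wrist_force": force on the tool from outside, world axes, zero at the start; "moment": the same for the moment, N m; "finger_gap": finger opening in mm; "finger_force": force on a finger pad.
Only numpy, scipy, OpenCV 4.12 (cv2) and the standard library are available. Lean on these libraries where they do the work, as an engineer would, in place of code of your own. Each camera call takes 0.05 s, during which the arm holds its last target. There are 200 camera calls.

## Working session

There is one attempt and no reset: what is moved stays moved. The work goes in short steps, Python scripts to look and compute and a tool call to move; the robot and the scene stay as the last step left them, time stands still between calls to the robot, and variables do not carry over. Pictures are saved under pics/ and viewed, at most 10 in all, crops included, and the job is handed in when it is done.

Besides the shell and the picture viewer there is one more tool, called by a JSON object that holds its "api" and its "payload". jog_arm: Moves the arm, as the interface text tells. Its arguments: {"type":"object","properties":{"plan":{"type":"array"},"claw":{"type":"number"},"force":{"type":"number"}},"required":["plan"]}

```bash
mkdir -p pics; cat > h.py <<'E'
import numpy as np, cv2
from scipy.spatial.transform import Rotation as R
from cell import manip, camera, get_calibration
def Rm(c):
    a=np.array(c["attitude"],float)
    return a if a.shape==(3,3) else R.from_euler('xyz',a).as_matrix() if a.size==3 else R.from_quat(a).as_matrix()
def grab(n,name):
    c=get_calibration(n); p,d=camera(n); cv2.imwrite(f'pics/{name}.png',p[:,:,::-1]); np.savez(f'pics/{name}.npz',p=p,d=d,o=np.array(c['origin'],float),R=Rm(c),k=[c['fx'],c['fy'],c['cx'],c['cy']]); return c
def load(name): return np.load(f'pics/{name}.npz')
def ray(f,u,v,z):
    k=f['k']; d=f['R']@np.array([(u-k[2])/k[0],(v-k[3])/k[1],1]); o=f['o']
    return o+d*(z-o[2])/d[2]
def cloud(f):
    k=f['k'];v,u=np.mgrid[:480,:640];d=f['d']
    P=np.stack([(u-k[2])/k[0]*d,(v-k[3])/k[1]*d,d],-1)
    return P@f['R'].T+f['o']
E
python3 - <<'E'
from h import *
for n in ("scene","side","wrist"):
    print(n,grab(n,n+"0"))
print(manip.read_state())
a=[cv2.imread(f'pics/{n}0.png') for n in ("scene","side")]
E
```

```text
scene {'fx': 460.75314782437226, 'fy': 460.75314782437226, 'cx': 323.4058965315535, 'cy': 238.4886924779597, 'origin': array([1003.29516517,  215.78193047,  602.06726295]), 'attitude': array([-2.4092864 , -0.01208434,  1.99377406])}
side {'fx': 515.3777266499694, 'fy': 515.3777266499694, 'cx': 322.4566135768638, 'cy': 235.09791630165907, 'origin': array([ 248.79767966, -520.99429165,  529.46044979]), 'attitude': array([-2.22273547, -0.00370622, -0.53503515])}
wrist {'fx': 365.9497137284471, 'fy': 365.9497137284471, 'cx': 321.3696140371364, 'cy': 237.34333147237191, 'origin': array([158.52731689, 531.64531935, 384.52906479]), 'attitude': array([2.90777689e+00, 5.93865777e-04, 1.15909930e+00])}
{'clock': 0.15, 'joints': array([ 1.09338585e+00,  3.00395808e-01,  1.52144298e+00,  2.71345836e-06,
        1.32070735e+00, -6.65818668e-02]), 'qd': array([ 0.0005847 , -0.00126082, -0.00093709, -0.00070388, -0.00035768,
       -0.00094757]), 'effort': array([ 8.59637184e-04, -5.31959653e+01, -3.52820206e+01,  7.08000711e-02,
        2.36596452e-02, -1.07120184e-04]), 'eef_pos': array([219.55113464, 504.05450905, 204.98605412]), 'eef_rot': array([-3.14064146e+00, -6.60604780e-05,  2.73076334e+00]), 'wrist_force': array([-0.50767228, -0.27905734,  0.64086974]), 'moment': array([ 0.01102227, -0.01206186, -0.00765664]), 'finger_force': 0.0, 'finger_gap': 93.87196550986117}
```

View pics/scene0.png

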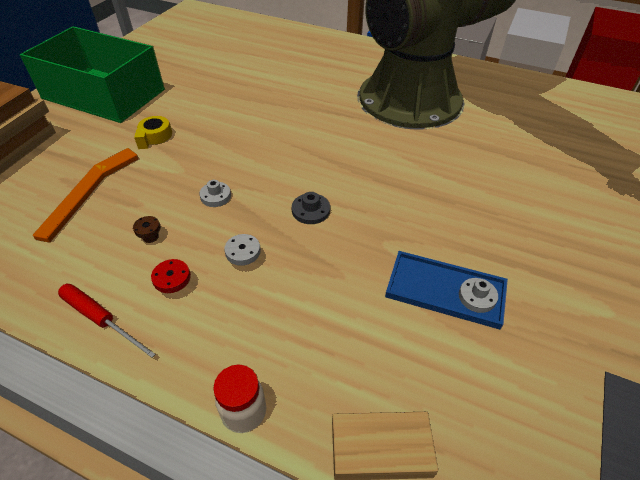

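View pics/side0.png

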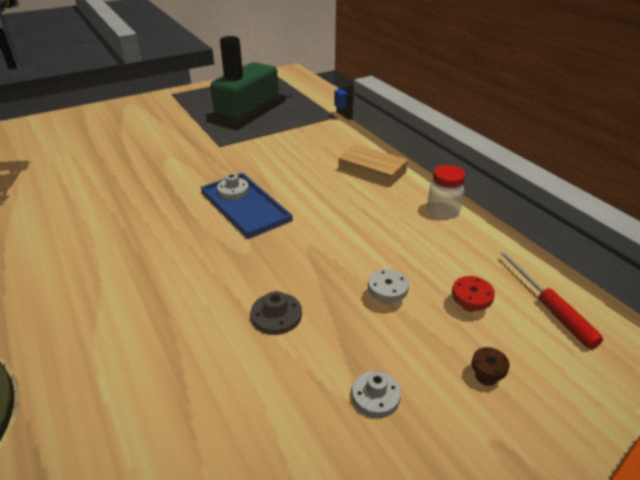

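Scene view: the boss-up flange is at (215,193), the boss-down one at (243,250) and the red decoy at (171,276). Steel is at (311,208), and the tray spans about (390–507, 253–325) with the loaded flange at (480,292). The side view shows them at (376,394), (388,286) and (473,293), with the tray around (247,203).

```bash
cat > m.py <<'E'
from h import *
def blob(mask,near):
    n,l,s,c=cv2.connectedComponentsWithStats(mask.astype(np.uint8))
    b=[i for i in range(1,n) if s[i,4]>60]; i=min(b,key=lambda i:np.hypot(*(c[i]-near)))
    return l==i,c[i],s[i]
def grey(p): h=cv2.cvtColor(p,cv2.COLOR_RGB2HSV); return (h[...,1]<50)&(h[...,2]>90)
def blue(p): h=cv2.cvtColor(p,cv2.COLOR_RGB2HSV); return (abs(h[...,0].astype(int)-110)<15)&(h[...,1]>120)
def fitxy(f,mask,zlo,zhi,r=29):
    "centre of brim top: depth points in height band, min enclosing circle"
    C=cloud(f); m=mask&(f['d']>0)&(C[...,2]>zlo)&(C[...,2]<zhi); q=C[m][:,:2].astype(np.float32)
    c,rr=cv2.minEnclosingCircle(q); return np.round(c,1),round(rr,1),len(q),np.round(np.median(C[m][:,2]),1)
def rayfit(f,mask,z):
    cs,_=cv2.findContours(mask.astype(np.uint8),cv2.RETR_EXTERNAL,cv2.CHAIN_APPROX_NONE)
    q=max(cs,key=cv2.contourArea)[:,0]; P=np.array([ray(f,u,v,z)[:2] for u,v in q],np.float32)
    c,r=cv2.minEnclosingCircle(P); return np.round(c,1),round(r,1)
def tray(f,near):
    m,c,s=blob(blue(f['p']),near)
    q=np.argwhere(cv2.morphologyEx(m.astype(np.uint8),cv2.MORPH_CLOSE,np.ones((5,5))))[:,::-1]
    P=np.array([ray(f,u,v,14)[:2] for u,v in q],np.float32); return cv2.minAreaRect(P)
E
python3 - <<'E'
from m import *
for n,pts,t in(("scene0",dict(up=(215,193),down=(243,248),load=(480,295)),(430,285)),("side0",dict(up=(376,394),down=(388,284),load=(233,188)),(247,205))):
    f=load(n); print(n,tray(f,t))
    for k,p in pts.items():
        m,c,s=blob(grey(f['p']),p); z={'up':(9,18),'down':(29,39),'load':(15,24)}[k]
        print(k,c,s,fitxy(f,m,*z),rayfit(f,m,z[0]+5))
E
```

```text
scene0 ((530.8724975585938, 223.635986328125), (98.54084014892578, 176.9410400390625), 5.376061916351318)
up [214.31830239 191.84880637] [200 180  30  22 377] (array([ 496.1, -229.4]), 29.3, 318, np.float64(14.0)) (array([ 493.1, -231.6]), 31.3)
down [241.70684524 247.07738095] [225 234  35  27 672] (array([ 607.6, -101.6]), 29.2, 670, np.float64(34.2)) (array([ 607. , -101.2]), 28.7)
load [478.8362069  293.10632184] [460 278  38  30 696] (array([523.8, 272. ]), 29.8, 575, np.float64(20.6)) (array([523.7, 270.9]), 28.9)
side0 ((524.4346313476562, 216.79266357421875), (84.93138122558594, 172.3153533935547), 5.165671348571777)
up [376.22930904 392.48747153] [ 352  372   48   41 1317] (array([ 494.9, -233.7]), 29.7, 1070, np.float64(14.0)) (array([ 494.5, -234.5]), 28.8)
down [388.18953488 283.30697674] [369 269  39  29 860] (array([ 605.7, -105.5]), 28.9, 854, np.float64(34.1)) (array([ 605.4, -106.5]), 29.8)
load [235.25838264 186.37080868] [201 173  91  42 507] (array([533. , 221.9]), 92.8, 335, np.float64(19.8)) (array([524.4, 213. ]), 96.0)
```

{"api": "jog_arm", "payload": {"plan": [0.275, -0.735, -0.03, 0, 0, -61, 0.275, -0.735, -0.03, 0, 0, -61, 0.275, -0.735, -0.03, 0, 0, -61, 0.275, -0.735, -0.03, 0, 0, -61, 0.275, -0.735, -0.03, 0, 0, -61, 0.275, -0.735, -0.03, 0, 0, -61, 0.275, -0.735, -0.03, 0, 0, -61, 0.275, -0.735, -0.03, 0, 0, -61, 0.275, -0.735, -0.03, 0, 0, -61, 0.275, -0.735, -0.03, 0, 0, -61, 0.275, -0.735, -0.03, 0, 0, -61, 0.275, -0.735, -0.03, 0, 0, -61, 0.275, -0.735, -0.03, 0, 0, -61, 0.275, -0.735, -0.03, 0, 0, -61, 0.275, -0.735, -0.03, 0, 0, -61, 0.275, -0.735, -0.03, 0, 0, -61, 0.275, -0.735, -0.03, 0, 0, -61, 0.275, -0.735, -0.03, 0, 0, -61, 0.275, -0.735, -0.03, 0, 0, -61, 0.275, -0.735, -0.03, 0, 0, -61], "claw": 0.06}}

```text
clock: 2.15
eef_pos: [494.6, -229.8, 175.8]
eef_rot: [3.141, 0.0, 1.667]
wrist_force: [0.3, 0.8, -0.1]
finger_gap: 59.9
finger_force: 0.0
```

```bash
python3 - <<'E'
from m import *
print(manip.read_state()['eef_pos'],manip.read_state()['eef_rot']); grab("wrist","w1"); f=load("w1")
n,l,s,c=cv2.connectedComponentsWithStats(grey(f['p']).astype(np.uint8))
for i in range(1,n):
    if s[i,4]>300: print(c[i],s[i],fitxy(f,l==i,9,18),fitxy(f,l==i,29,39))
E
```

```text
[ 494.59556027 -229.82479261  175.77980102] [3.14127403e+00 1.64401249e-04 1.66729726e+00]
[470.56506148  88.97745902] [ 436   52   71   75 3904] (array([0., 0.]), 0.0, 0, np.float64(nan)) (array([ 606.4, -102.6]), 28.9, 3866, np.float64(34.4))
[321.70300158 224.68206951] [ 292  196   60   58 2532] (array([ 495.3, -231.5]), 28.8, 2093, np.float64(14.3)) (array([ 495.4, -231.8]), 11.9, 413, np.float64(34.3))
  return _methods._mean(a, axis=axis, dtype=dtype,
  ret = ret.dtype.type(ret / rcount)
```

View pics/w1.png

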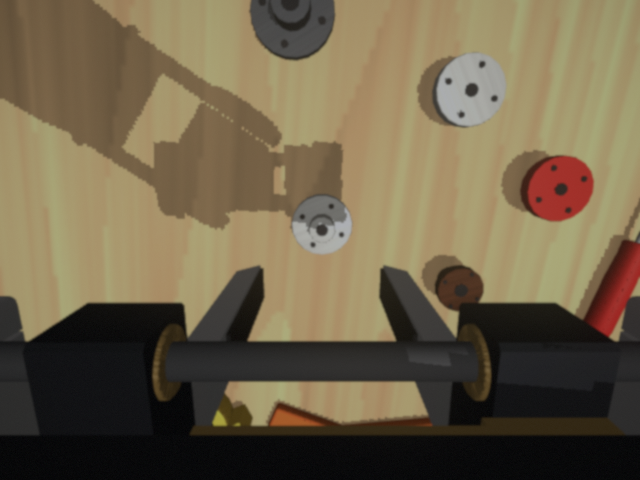

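The wrist view shows the boss-up flange at (322,225), centred almost under the open fingers. The boss-down one is at (470,89), the steel one at (291,15) and the red one at (560,188). Now descending.

{"api": "jog_arm", "payload": {"plan": [0.001, -0.001, -0.04, 0, 0, 0, 0.001, -0.001, -0.08, 0, 0, 0, 0.001, -0.001, -0.115, 0, 0, 0, 0.001, -0.001, -0.14, 0, 0, 0, 0.001, -0.001, -0.153, 0, 0, 0, 0.001, -0.001, -0.158, 0, 0, 0, 0.001, -0.001, -0.158, 0, 0, 0, 0.001, -0.001, -0.158, 0, 0, 0]}}

```text
clock: 3.0
eef_pos: [496.3, -232.0, 18.7]
eef_rot: [3.14, 0.001, 1.666]
wrist_force: [-0.1, -0.3, 0.4]
finger_gap: 59.8
finger_force: 0.0
```

{"api": "jog_arm", "payload": {"plan": [0, 0, 0, 0, 0, 0, 0, 0, 0, 0, 0, 0, 0, 0, 0, 0, 0, 0, 0, 0, 0, 0, 0, 0, 0, 0, 0, 0, 0, 0, 0, 0, 0, 0, 0, 0], "claw": 0.01, "force": 25}}

```text
clock: 3.6
eef_pos: [495.7, -231.8, 17.5]
eef_rot: [3.142, 0.0, 1.666]
wrist_force: [-0.4, 0.1, 1.6]
finger_gap: 23.3
finger_force: 25.0
```

{"api": "jog_arm", "payload": {"plan": [0, 0, 0.02, 0, 0, 0, 0, 0, 0.06, 0, 0, 0, 0, 0, 0.11, 0, 0, 0, 0.002, 0.03, 0.14, 0, 0, 0, 0.006, 0.07, 0.14, 0, 0, 0, 0.011, 0.12, 0.14, 0, 0, 0, 0.015, 0.17, 0.14, 0, 0, 0, 0.02, 0.22, 0.14, 0, 0, 0, 0.024, 0.27, 0.14, 0, 0, 0, 0.029, 0.32, 0.14, 0, 0, 0, 0.033, 0.365, 0.14, 0, 0, 0, 0.036, 0.39, 0.14, 0, 0, 0, 0.037, 0.4, 0.14, 0, 0, 0, 0.037, 0.402, 0.14, 0, 0, 0, 0.037, 0.402, 0.14, 0, 0, 0, 0.037, 0.402, 0.14, 0, 0, 0, 0.037, 0.402, 0.14, 0, 0, 0, 0.037, 0.402, 0.14, 0, 0, 0]}}

```text
clock: 5.4
eef_pos: [532.7, 169.5, 157.6]
eef_rot: [3.141, -0.0, 1.665]
wrist_force: [0.6, -0.6, -1.4]
finger_gap: 23.4
finger_force: 25.0
```

```bash
python3 - <<'E'
from m import *
s=manip.read_state();print(s['eef_pos'],s['eef_rot'],s['finger_gap']); grab("wrist","w2"); f=load("w2")
m=blue(f['p']); C=cloud(f); q=C[m&(f['d']>0)]; print(m.sum(),np.percentile(q[:,2],[2,25,50,75,98]))
for lo,hi in((10,19),(3,9)):
    t=q[(q[:,2]>lo)&(q[:,2]<hi)]; print(len(t),cv2.minAreaRect(t[:,:2].astype(np.float32)))
n,l,st,c=cv2.connectedComponentsWithStats(grey(f['p']).astype(np.uint8))
for i in range(1,n):
    if st[i,4]>300: print(c[i],st[i],fitxy(f,l==i,15,25),fitxy(f,l==i,35,45))
E
```

```text
[532.73432194 169.54503168 157.55473009] [ 3.14146265e+00 -5.08612031e-06  1.66514906e+00] 23.398554841101898
13124 [ 4.92794551  6.00593438  6.59216575  7.44358667 15.22221475]
2365 ((525.5161743164062, 226.64132690429688), (88.143798828125, 166.91162109375), 5.417032718658447)
10658 ((525.742431640625, 227.96221923828125), (80.4737777709961, 156.7449188232422), 5.358653545379639)
[323.13434138 235.248328  ] [ 263   56  113  229 3439] (array([522.6, 224.4]), 93.5, 31, np.float64(15.3)) (array([0., 0.]), 0.0, 0, np.float64(nan))
[321.34526262 107.72991761] [ 286   71   71   75 3884] (array([523.7, 270.3]), 28.9, 3145, np.float64(20.3)) (array([523.8, 270. ]), 11.9, 659, np.float64(40.3))
[321.85785288 304.04671968] [ 295  273   54   58 2012] (array([0., 0.]), 0.0, 0, np.float64(nan)) (array([0., 0.]), 0.0, 0, np.float64(nan))
  return _methods._mean(a, axis=axis, dtype=dtype,
  ret = ret.dtype.type(ret / rcount)
```

View pics/w2.png

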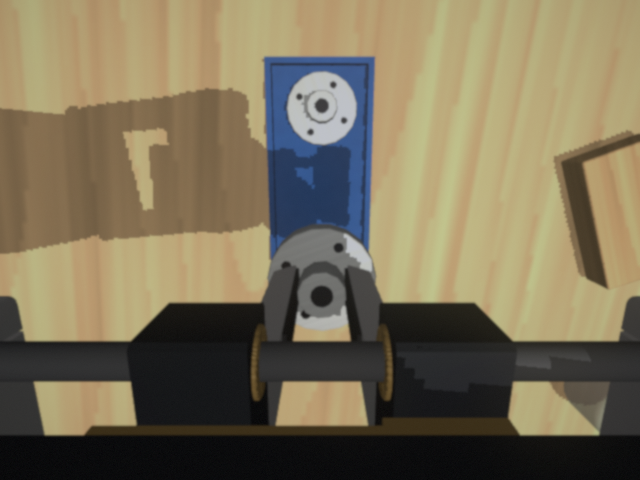

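The wrist view shows the flange held level at about (322,290), and the loaded flange at (321,107) in the tray. The tray's far edge is at row 57. The empty seat works out near (530.6, 172).

{"api": "jog_arm", "payload": {"plan": [-0.002, 0.0025, -0.03, 0, 0, 0, -0.002, 0.0025, -0.07, 0, 0, 0, -0.002, 0.0025, -0.1, 0, 0, 0, -0.002, 0.0025, -0.115, 0, 0, 0, -0.002, 0.0025, -0.125, 0, 0, 0, -0.002, 0.0025, -0.13, 0, 0, 0, -0.002, 0.0025, -0.132, 0, 0, 0, -0.002, 0.0025, -0.133, 0, 0, 0, -0.002, 0.0025, -0.133, 0, 0, 0, -0.002, 0.0025, -0.133, 0, 0, 0]}}

```text
clock: 6.45
eef_pos: [531.0, 172.8, 25.1]
eef_rot: [3.141, -0.0, 1.666]
wrist_force: [0.5, 0.2, -1.7]
finger_gap: 23.0
finger_force: 25.0
```

{"api": "jog_arm", "payload": {"plan": [0, 0, -0.001, 0, 0, 0, 0, 0, -0.0015, 0, 0, 0, 0, 0, -0.0015, 0, 0, 0, 0, 0, -0.0015, 0, 0, 0]}}

```text
clock: 6.85
eef_pos: [530.9, 172.8, 23.5]
eef_rot: [3.141, -0.0, 1.666]
wrist_force: [-2.0, 0.0, 5.4]
finger_gap: 23.4
finger_force: 25.0
```

{"api": "jog_arm", "payload": {"plan": [0, 0, 0, 0, 0, 0, 0, 0, 0, 0, 0, 0, 0, 0, 0, 0, 0, 0, 0, 0, 0, 0, 0, 0], "claw": 0.04}}

```text
clock: 7.25
eef_pos: [530.6, 172.7, 22.8]
eef_rot: [-3.141, 0.0, 1.666]
wrist_force: [0.1, -2.1, 0.6]
finger_gap: 40.2
finger_force: 0.0
```

{"api": "jog_arm", "payload": {"plan": [0, 0, 0.02, 0, 0, 0, 0, 0, 0.05, 0, 0, 0, 0, 0, 0.1, 0, 0, 0, 0, 0, 0.14, 0, 0, 0, 0.01, -0.04, 0.15, 0, 0, 0, 0.02, -0.07, 0.15, 0, 0, 0, 0.02, -0.07, 0.15, 0, 0, 0, 0.02, -0.07, 0.15, 0, 0, 0, 0.02, -0.07, 0.15, 0, 0, 0]}}

```text
clock: 8.15
eef_pos: [550.3, 103.5, 172.6]
eef_rot: [-3.141, -0.0, 1.667]
wrist_force: [0.9, -0.9, 0.3]
finger_gap: 40.2
finger_force: 0.0
```

```bash
python3 - <<'E' 2>/dev/null
from m import *
s=manip.read_state();print(s['eef_pos'],s['eef_rot'],s['finger_gap']); grab("wrist","w3"); f=load("w3")
m=blue(f['p']); C=cloud(f); q=C[m&(f['d']>0)]
for lo,hi in((10,19),(3,9)):
    t=q[(q[:,2]>lo)&(q[:,2]<hi)]; print(len(t),cv2.minAreaRect(t[:,:2].astype(np.float32)))
n,l,st,c=cv2.connectedComponentsWithStats(grey(f['p']).astype(np.uint8))
for i in range(1,n):
    if st[i,4]>300: print(c[i],st[i],fitxy(f,l==i,16,25),fitxy(f,l==i,35,45))
E
```

```text
[550.30465826 103.51355721 172.64300209] [-3.14097584e+00 -1.77141674e-04  1.66669378e+00] 40.19664440895337
2018 ((526.8634643554688, 212.57394409179688), (87.9125747680664, 156.30950927734375), 5.214993953704834)
8745 ((526.860107421875, 215.44427490234375), (80.43928527832031, 155.1694793701172), 5.336493492126465)
[308.26352941  28.58588235] [ 273    0   71   63 3400] (array([523.8, 269.8]), 28.8, 2677, np.float64(20.4)) (array([524., 270.]), 12.1, 671, np.float64(40.3))
[306.94686732 145.29821867] [ 275  113   65   67 3256] (array([531.2, 173. ]), 28.8, 2665, np.float64(20.4)) (array([531.1, 173. ]), 11.8, 542, np.float64(40.4))
[607.07227332 321.521682  ] [587 299  38  42 761] (array([831.2,  57.9]), 1.0, 2, np.float64(22.3)) (array([822.8,  56.4]), 8.8, 78, np.float64(41.1))
[356.83161512 416.66437572] [329 405  55  21 873] (array([0., 0.]), 0.0, 0, np.float64(nan)) (array([605. , -93.7]), 25.9, 115, np.float64(35.3))
```

View pics/w3.png

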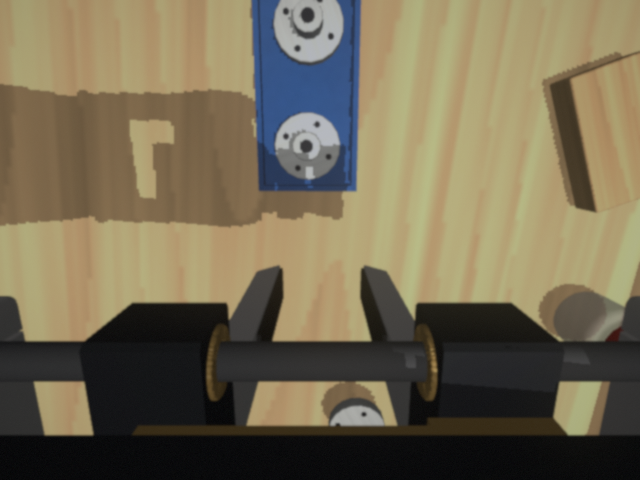

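The wrist view shows the boss-up flange flat at its seat at (307,145), 97 mm from the loaded one at (308,28). It is well within the tray. Next is the boss-down flange at (606, −103).

{"api": "jog_arm", "payload": {"plan": [0.012, -0.045, 0, 0, 0, 0, 0.025, -0.09, 0, 0, 0, 0, 0.038, -0.135, -0.02, 0, 0, 0, 0.05, -0.18, -0.04, 0, 0, 0, 0.055, -0.2, -0.06, 0, 0, 0, 0.056, -0.206, -0.09, 0, 0, 0, 0.056, -0.206, -0.09, 0, 0, 0, 0.056, -0.206, -0.105, 0, 0, 0, 0.056, -0.206, -0.13, 0, 0, 0, 0.056, -0.206, -0.15, 0, 0, 0, 0.056, -0.206, -0.159, 0, 0, 0, 0.056, -0.206, -0.161, 0, 0, 0, 0.056, -0.206, -0.161, 0, 0, 0, 0.056, -0.206, -0.161, 0, 0, 0], "claw": 0.084}}

```text
clock: 9.6
eef_pos: [607.3, -103.2, 13.2]
eef_rot: [3.14, 0.001, 1.666]
wrist_force: [0.9, 0.1, 0.7]
finger_gap: 84.3
finger_force: 0.0
```

{"api": "jog_arm", "payload": {"plan": [0, 0, 0, 0, 0, 0, 0, 0, 0, 0, 0, 0, 0, 0, 0, 0, 0, 0, 0, 0, 0, 0, 0, 0, 0, 0, 0, 0, 0, 0, 0, 0, 0, 0, 0, 0], "claw": 0.045, "force": 25}}

```text
clock: 10.2
eef_pos: [606.7, -103.3, 12.1]
eef_rot: [3.141, 0.0, 1.666]
wrist_force: [-1.3, 0.4, 2.0]
finger_gap: 57.7
finger_force: 25.0
```

{"api": "jog_arm", "payload": {"plan": [0, 0, 0.02, 0, 0, 0, 0, 0, 0.06, 0, 0, 0, 0, 0, 0.1, 0, 0, 0, -0.006, 0.025, 0.12, 0, 0, 0, -0.016, 0.065, 0.12, 0, 0, 0, -0.027, 0.11, 0.12, 0, 0, 0, -0.038, 0.155, 0.12, 0, 0, 0, -0.049, 0.2, 0.12, 0, 0, 0, -0.06, 0.245, 0.12, 0, 0, 0, -0.07, 0.285, 0.12, 0, 0, 0, -0.077, 0.312, 0.12, 0, 0, 0, -0.08, 0.324, 0.12, 0, 0, 0, -0.08, 0.3245, 0.12, 0, 0, 0, -0.08, 0.3245, 0.11, 0, 0, 0, -0.08, 0.3245, 0.1, 0, 0, 0, -0.08, 0.3245, 0.1, 0, 0, 0, -0.08, 0.3245, 0.1, 0, 0, 0]}}

```text
clock: 11.9
eef_pos: [526.7, 220.5, 111.5]
eef_rot: [-3.141, 0.0, 1.665]
wrist_force: [0.1, 0.0, -0.2]
finger_gap: 57.5
finger_force: 25.0
```

```bash
python3 - <<'E' 2>/dev/null
from m import *
s=manip.read_state();print(s['eef_pos'],s['eef_rot'],s['finger_gap'],s['wrist_force']); grab("wrist","w4"); f=load("w4")
n,l,st,c=cv2.connectedComponentsWithStats(grey(f['p']).astype(np.uint8)); C=cloud(f)
for i in range(1,n):
    if st[i,4]>300:
        z=np.median(C[l==i][:,2]); print(c[i],st[i],z,fitxy(f,l==i,16,25),fitxy(f,l==i,35,45),fitxy(f,l==i,z-5,z+5))
E
```

```text
[526.71465934 220.4538187  111.47471156] [-3.14066867e+00  2.45574507e-04  1.66507109e+00] 57.47905704737593 [ 0.06408882  0.0072303  -0.22022556]
[323.13710912 173.68991909] [ 284  135   79   79 4573] 20.49949959294844 (array([523.6, 270.1]), 28.9, 3774, np.float64(20.3)) (array([523.6, 270.2]), 11.9, 743, np.float64(40.3)) (array([523.6, 270.1]), 28.9, 3775, np.float64(20.3))
[321.212834   292.46404622] [ 260  239  123  103 9693] 133.6939180617237 (array([0., 0.]), 0.0, 0, np.float64(nan)) (array([0., 0.]), 0.0, 0, np.float64(nan)) (array([527. , 221.6]), 28.8, 9578, np.float64(133.7))
```

View pics/w4.png

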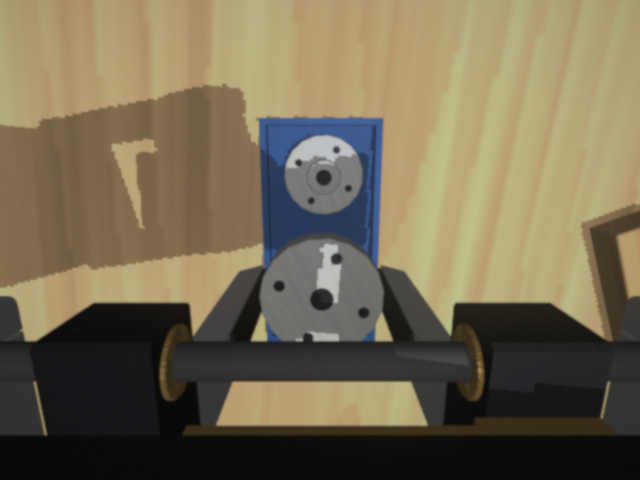

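The wrist view shows the held flange at (321,292), level and centred at (527, 221.6), right over the middle seat. The loaded flange at (323,174) has not moved. Lowering now.

{"api": "jog_arm", "payload": {"plan": [0, 0, -0.03, 0, 0, 0, 0, 0, -0.055, 0, 0, 0, 0, 0, -0.07, 0, 0, 0, 0, 0, -0.08, 0, 0, 0, 0, 0, -0.086, 0, 0, 0, 0, 0, -0.09, 0, 0, 0, 0, 0, -0.0915, 0, 0, 0, 0, 0, -0.0925, 0, 0, 0, 0, 0, -0.093, 0, 0, 0, 0, 0, -0.093, 0, 0, 0]}}

```text
clock: 12.95
eef_pos: [526.8, 221.3, 19.2]
eef_rot: [3.141, -0.0, 1.666]
wrist_force: [-0.3, -0.5, -1.6]
finger_gap: 57.5
finger_force: 25.0
```

{"api": "jog_arm", "payload": {"plan": [0, 0, -0.0005, 0, 0, 0, 0, 0, -0.001, 0, 0, 0, 0, 0, -0.001, 0, 0, 0, 0, 0, -0.001, 0, 0, 0, 0, 0, -0.001, 0, 0, 0]}}

```text
clock: 13.45
eef_pos: [526.7, 221.3, 18.1]
eef_rot: [3.141, -0.0, 1.666]
wrist_force: [-0.9, -0.6, 2.0]
finger_gap: 57.0
finger_force: 25.0
```

{"api": "jog_arm", "payload": {"plan": [0, 0, 0, 0, 0, 0, 0, 0, 0, 0, 0, 0, 0, 0, 0, 0, 0, 0, 0, 0, 0, 0, 0, 0], "claw": 0.07}}

```text
clock: 13.85
eef_pos: [526.6, 221.2, 17.9]
eef_rot: [-3.142, 0.0, 1.666]
wrist_force: [0.2, -0.4, 0.9]
finger_gap: 69.8
finger_force: 0.0
```

{"api": "jog_arm", "payload": {"plan": [0, 0, 0.01, 0, 0, 0, 0, 0, 0.03, 0, 0, 0, 0, 0, 0.07, 0, 0, 0, 0, 0, 0.12, 0, 0, 0, 0, -0.04, 0.15, 0, 0, 0, 0, -0.08, 0.17, 0, 0, 0, 0, -0.11, 0.18, 0, 0, 0, 0, -0.11, 0.18, 0, 0, 0, 0, -0.11, 0.18, 0, 0, 0]}}

```text
clock: 14.75
eef_pos: [526.7, 111.0, 198.6]
eef_rot: [3.141, -0.0, 1.665]
wrist_force: [-0.2, 1.2, -0.8]
finger_gap: 70.1
finger_force: 0.0
```

```bash
python3 - <<'E' 2>/dev/null
from m import *
s=manip.read_state();print(s['eef_pos'],s['finger_gap'],s['wrist_force']); grab("wrist","w5"); f=load("w5"); grab("side","side5")
n,l,st,c=cv2.connectedComponentsWithStats(grey(f['p']).astype(np.uint8))
C=cloud(f); g=grey(f['p'])&(abs(C[...,0]-527)<45)&(abs(C[...,1]-222)<90)
t=g&(abs(C[...,2]-40)<4); n,l,st,c=cv2.connectedComponentsWithStats(t.astype(np.uint8))
for i in range(1,n):
    if st[i,4]>80:
        q=C[l==i]; A=np.c_[q[:,:2]-q[:,:2].mean(0),np.ones(len(q))]; print(c[i],st[i],fitxy(f,l==i,30,45),np.linalg.lstsq(A,q[:,2],rcond=None)[0])
im=cv2.imread('pics/side5.png')[150:270,170:330]; cv2.imwrite('pics/side5c.png',cv2.resize(im,None,fx=4,fy=4))
E
```

```text
[526.66938725 111.00569678 198.60715992] 70.13439334484538 [-0.15916533  1.24514951 -0.81440422]
[335.13011152  39.54460967] [322  25  27  30 538] (array([523.8, 270. ]), 11.8, 538, np.float64(40.3)) [-4.96191508e-03 -6.04527071e-03  4.02928728e+01]
[333.06377999  99.05646577] [ 301   65   65   70 3418] (array([526.9, 222.1]), 28.8, 3418, np.float64(40.4)) [1.87128586e-03 2.37199149e-03 4.03633055e+01]
[332.33251834 157.39853301] [320 145  26  26 409] (array([531., 173.]), 11.8, 409, np.float64(40.3)) [1.03729606e-03 5.24314433e-03 4.02836428e+01]
```

View pics/w5.png

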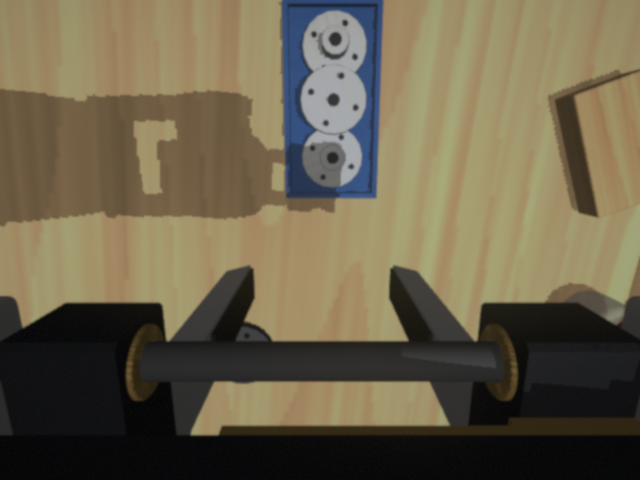

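View pics/side5c.png

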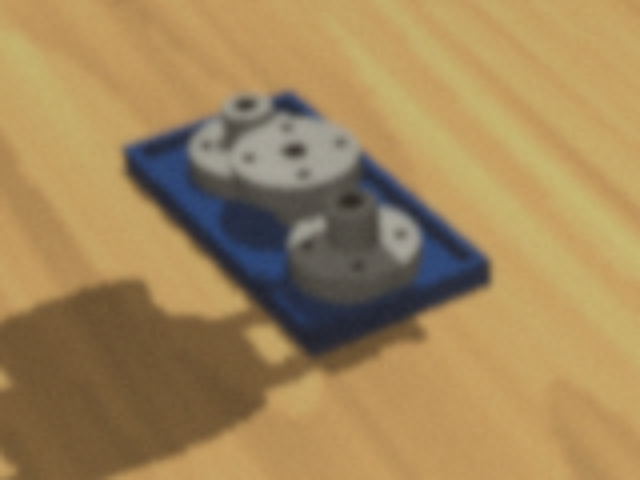

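Both views show all three flanges seated: wrist pixels (335,40), (333,99) and (332,157). Their tops are all at 40 mm, and the middle one is level with its brim over its neighbours'. Handing in.

```bash
python3 -c "from cell import manip; print(manip.sign_off())"
```

```text
the job is handed in; nothing more can be done
None
```

I handed the job in after about 15 s of robot time: the boss-up flange lies flat at the empty end and the boss-down flange stands level in the middle, its brim over its neighbours'; the loaded flange hasn't moved, and I never touched the steel flange or the knob.

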